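Turn the press wheel until its bleed stem points up

TASK

The hand screw press on the bench must be bled: turn its spoked wheel, whichever way you like, by pushing one spoke after another with the fingers until the short bleed valve stem on the wheel's rim points straight up, then take the hand away. Leave the delicate stem itself untouched, do not drag or lift the press, and leave everything else on the bench where it is.

Things in the scene. Friction and masses are not known exactly. Their poses are not given: they have to be found in the camera images.
- press: Hand screw press, 9 kg, loose on rubber feet. Origin on the bench straight below the wheel's hub; x runs level along the axle from the wheel to the rest of the press (away from the robot, within 0.4 rad of yaw), y left, z up. The upright wheel is at the robot's end, in the press's y-z plane. The grey base plate, 160 mm wide, reaches from x = 50 to 240 mm behind the wheel.
- port (a point): Top of the gauge port, a steel collar 28 mm in diameter, 205 mm behind the wheel's plane, 182 mm above the bench: with it the highest part of the press behind the wheel. Between it and the wheel runs a level barrel 48 mm thick at the hub's height, starting 45 mm behind the wheel's plane, on two grey blocks 70 mm wide with tops 128 mm high.
- hub (a point): Centre of the wheel, on the axle, 140 mm above the bench; axes as the press's. Hub 44 mm in diameter, 30 mm thick, inside a round rim ring of 52 mm mean radius, 14 mm thick.
- wheel (a joint): Wheel angle (rad): 0 or any whole turn = stem straight up; grows clockwise seen from the robot: at q the stem points along -sin(q) of the press's y axis and +cos(q) of its z. Starts at 1.7 to 4.58. Turns both ways, no stop within three turns; friction of about 0.2 N m (2 N at a spoke's end) keeps it where it is left, with hardly any coasting.
- ball (a point): Centre of the ball on one spoke, 36 degrees past the stem (clockwise seen from the robot). Five equal spokes, at 36, 108, 180, 252 and 324 degrees from the stem: steel rods 10 mm thick standing radially out through the rim, each ending in a grey ball 28 mm in diameter, centred 110 mm from the axle, all in the wheel's plane.
- stem: Bleed valve stem, steel, no ball: a short rod 10 mm thick standing out of the rim ring midway between two spokes, with a cap 17 mm in diameter, 14 mm long; ends 94 mm from the axle, in the wheel's plane. Origin at the wheel's centre; its z axis points along the stem, so vertical when the job is done. Not to be touched.
- stem_end (a point): Outer end of the stem, on its centre line, 94 mm from the hub's centre.
- bottle: Bystander: white bottle with a blue cap, 60 mm in diameter, 150 mm high, standing left of the press. Origin under its centre.
- adapter: Bystander: round brass adapter, 28 mm in diameter, 28 mm high, standing on the bench before the wheel. Origin under its centre.
- wrench: Bystander: steel wrench lying flat to the right of the press. Origin under its middle.
- gauge: Bystander: dial pressure gauge lying on its back, 80 mm in diameter, 34 mm high, far left. Origin under its centre.
- resistor: Bystander: red and steel puck with two brass terminals, 60 mm in diameter, 46 mm high, far left. Origin under its centre.
- clipboard: Bystander: blue clipboard with paper, 310 x 225 mm, lying flat, far right. Origin under its centre.

How it is judged (in metres and radians):
At the end, for the whole second after the job is handed in: The stem points up within 0.11 rad (6 degrees) of vertical and the wheel is at rest; the press stands within 15 mm of where it was, and every bystander within 30 mm of where it was (angle between stem's own z axis and vertical below 0.11 rad and velocity of joint wheel between -0.05 and 0.05 rad/s and distance of press from where it was at the start of the episode below 0.015 m and angle between press's own z axis and vertical below 0.05 rad and distance of each of bottle, adapter, wrench, gauge, resistor, clipboard from where it was at the start of the episode below 0.03 m); the robot touches nothing.
It fails at once if the bleed stem is touched (over 0.5 N) (contact force between any of the fingers, the arm and stem above 0.5 N).
It fails at once if the press is dragged over 15 mm, lifted or tipped (distance of press from where it was at the start of the episode above 0.015 m or angle between press's own z axis and vertical above 0.05 rad).
It fails at once if anything else on the bench is moved or lifted (over 30 mm) (distance of any of bottle, adapter, wrench, gauge, resistor, clipboard from where it was at the start of the episode above 0.03 m).
It also fails if it takes over 56 s, if anything falls off the work surface, if the arm or the gripper's body presses on something with over 40 N, if the wrist force passes 120 N, or if a joint passes its speed limit or range.

ROBOT

A 6-joint arm with a two-finger parallel gripper is mounted at the origin on the work surface. World frame = base frame: x ahead of the robot, y to its left, z up, the work surface at z = 0. Lengths are in mm, angles in rad, forces in N, time in s.
With the tool pointing down it reaches from about 350 to 875 mm from the base axis. Payload 4.2 kg.
Tool frame: the origin (TCP) lies on the centre line of the jaws, within the pads' length; the fingertips stand 11 mm ahead of it and the grasp point (between the pads) lies 8 mm behind it; z points along the fingers, y is the line along which they close (so a half turn about z gives the same grasp; the last joint's range is limited). The gripper opens to 85 mm and grips with 20 to 120 N. Pads are 22 mm wide; open, the fingers measure 114 mm over their backs; the gripper's body (76 mm by 85 mm) begins 54 mm behind the grasp point. The pads swing forward as they close: fully open they stand 13 mm farther back than shut.
Start: joints at [1.474, 0.385, 0.008, 0, -1.194, -0.259], TCP at [217.68, 585.845, 242.312] pointing down, gripper open.
Joint ranges: [-3.14, 3.14], [-1.21, 2.06], [-1.07, 1.41], [-3.16, 2.05], [-2.99, -0.16], [-3.1, 3.1]. Speed limits (rad/s): [2.79, 2.79, 3.14, 3.14, 3.14, 3.14].

INTERFACE

Orientations are given as a unit quaternion [w, x, y, z].
In Python, from bench import env gives the robot as it stands.
- The arm moves only by the tool carry_out, never from a script. Its arguments are lists of equal length, an entry for each row: "grip": the finger opening in mm, from 0 to 85.4; "travel": the shift along the tool's x, y, z in mm, a list of three; "dr": the turn, a rotation vector about the tool's x, y, z in degrees, a list of three. In form: {"grip": [grip, ...], "travel": [[tx, ty, tz], ...], "dr": [[wx, wy, wz], ...]}. A call has 1 to 12 rows; each row is the pose to reach, as a shift and turn from the pose commanded when the call began, along the tool's axes at that moment; what a row does not reach only later rows make up. A row lasts 1/12 s, in which the tool goes at most 41.7 mm and 7.16 degrees, less where a joint would pass 70% of its speed; a pose out of reach is approached as far as the arm can. A call with a gripper value outside its range is refused whole. The fingers move at their own pace and stop on an object; "newtons" is the grip in N (left out, the last holds). Time passes only in rows, so rows that repeat a pose let the fingers close. It gives the time, the measured TCP pose, the force, the opening and the grip force at its end, in the units of the state.
- env.get_state(): the state, without advancing time (a new reading comes with each control period).
- env.read_camera(name): name is "scene" or "top" or "wrist"; returns the picture (420x560x3 uint8, red, green, blue); there is no depth.
- env.get_calibration(name): a dict with "fx", "fy", "cx", "cy" (pixels), "R" (3x3) and "t" (3): a world point X has camera coordinates R X + t. Camera axes: x right, y down, z forward; pixel columns grow to the right and rows downward; lengths in mm; the calibration is good to about 2 mm. A picture is of the moment at which its call begins: read the wrist's pose just before it. get_calibration takes no time and is no camera call; for the wrist camera it gives the pose at the moment of the call.
- env.close_job(): hands the job in; it is judged then, once.
The state is a dict: "time_s": time; "qpos": joint angles; "qvel": joint speeds; "tau": joint torques, N m; "eef_pos": TCP position; "orientation": TCP orientation; "wrist_force": force on the tool from outside, world axes, zero at the start; "moment": the same for the moment, N m; "width": finger opening in mm; "grip_force": force on a finger pad.
Only numpy, scipy, OpenCV 4.12 (cv2) and the standard library are available. Lean on these libraries where they do the work, as an engineer would, in place of code of your own. Each camera call takes 0.05 s, during which the arm holds its last target. There are 200 camera calls.

## Working session

There is one attempt and no reset: what is moved stays moved. The work goes in short steps, Python scripts to look and compute and a tool call to move; the robot and the scene stay as the last step left them, time stands still between calls to the robot, and variables do not carry over. Pictures are saved under pics/ and viewed, at most 10 in all, crops included, and the job is handed in when it is done.

Besides the shell and the picture viewer there is one more tool, called after "Call:" by a JSON object that holds its "api" and its "payload". carry_out: Moves the arm, as the interface text tells. Its arguments: {"type":"object","properties":{"grip":{"type":"array","items":{"type":"number"}},"travel":{"type":"array","items":{"type":"array","items":{"type":"number"}}},"dr":{"type":"array","items":{"type":"array","items":{"type":"number"}}},"newtons":{"type":"number"}},"required":["grip","travel","dr"]}

```bash
mkdir -p pics
python3 - <<'E'
from bench import env
import cv2,numpy as np
for n in ("scene","top"):
    im=env.read_camera(n); cv2.imwrite(f"pics/{n}0.png",im[:,:,::-1])
    c=env.get_calibration(n); print(n,{k:np.round(v,3).tolist() for k,v in c.items()})
s=env.get_state(); print({k:np.round(v,3).tolist() for k,v in s.items()})
E
```

```text
scene {'fx': 405.724, 'fy': 405.724, 'cx': 285.159, 'cy': 206.985, 'R': [[0.652, 0.758, -0.002], [0.579, -0.499, -0.645], [-0.49, 0.42, -0.764]], 't': [-359.962, -242.99, 1714.978]}
top {'fx': 414.532, 'fy': 414.532, 'cx': 280.129, 'cy': 214.57, 'R': [[0.018, -1.0, 0.008], [-0.992, -0.018, -0.127], [0.127, -0.006, -0.992]], 't': [-21.737, 613.967, 1286.139]}
{'time_s': 0.1, 'qpos': [1.474, 0.385, 0.007, -0.0, -1.194, -0.259], 'qvel': [0.002, -0.0, 0.001, 0.001, 0.001, 0.0], 'tau': [0.0, -39.332, 18.893, 4.198, -0.003, 0.0], 'eef_pos': [217.536, 585.39, 241.317], 'orientation': [0.001, 0.984, -0.177, -0.0], 'wrist_force': [-0.033, 0.131, 0.253], 'moment': [-0.035, 0.033, -0.023], 'grip_force': 0.0, 'width': 85.714}
```

View pics/scene0.png

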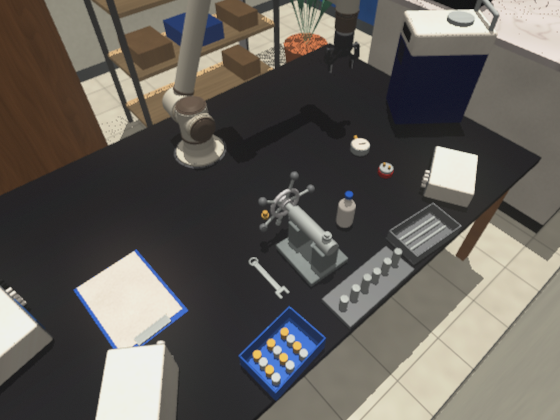

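View pics/top0.png

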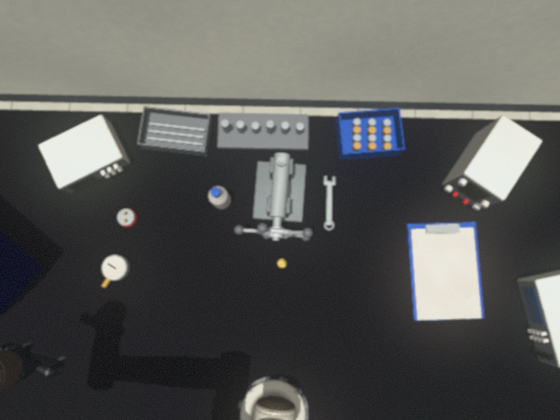

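The scene view shows the wheel near (288,203), seen from behind. The port is at about (327,238) and the bottle at (346,210). In the top view the hub is near (277,233), the port at (282,156) and the adapter at (282,264). I'll enlarge both around the wheel.

Run:
```python
import cv2,numpy as np
a=cv2.imread("pics/scene0.png")[165:245,245:345]; b=cv2.imread("pics/top0.png")[140:275,205:345]
a=cv2.resize(a,None,fx=7,fy=7,interpolation=cv2.INTER_CUBIC); cv2.imwrite("pics/c1.png",a)
b=cv2.resize(b,None,fx=4,fy=4,interpolation=cv2.INTER_CUBIC); cv2.imwrite("pics/c2.png",b)
```

```text
(no output)
```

View pics/c1.png

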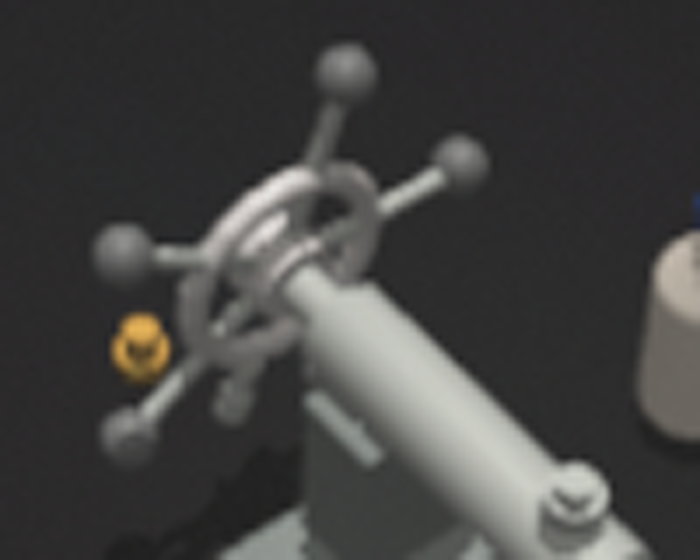

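View pics/c2.png

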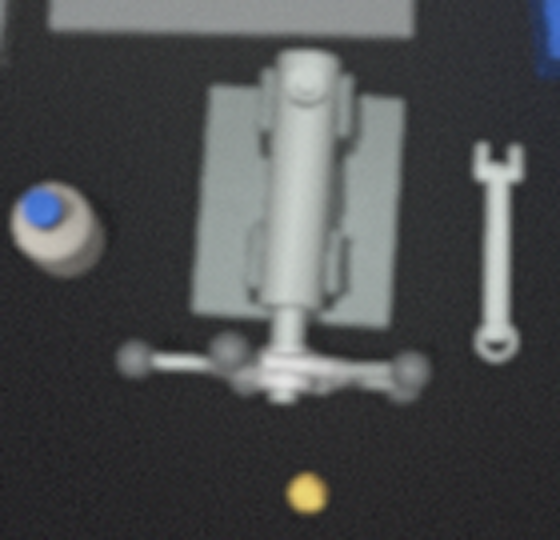

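The enlarged scene view shows four balls, at crop pixels (346,72), (461,160), (122,252) and (130,436). The stem with its cap points down at (235,400), and the port is at (578,478). In the enlarged top view the balls are at (133,358), (229,350) and (409,372), and the port is at (307,80). Next I'll intersect these points across the two views.

```bash
cat > h.py <<'E'
import numpy as np
from bench import env
def proj(n,X):
    c=env.get_calibration(n); p=np.asarray(c["R"])@np.asarray(X)+np.asarray(c["t"]).ravel()
    return np.array([c["fx"]*p[0]/p[2]+c["cx"],c["fy"]*p[1]/p[2]+c["cy"]])
def ray(n,uv):
    c=env.get_calibration(n);R=np.asarray(c["R"]);t=np.asarray(c["t"]).ravel()
    d=R.T@np.array([(uv[0]-c["cx"])/c["fx"],(uv[1]-c["cy"])/c["fy"],1]); return -R.T@t,d/np.linalg.norm(d)
def onz(n,uv,z):
    o,d=ray(n,uv); return o+d*(z-o[2])/d[2]
def tri(a,ua,b,ub):
    o,d=ray(a,ua);p,e=ray(b,ub); k=np.linalg.lstsq(np.c_[d,-e],p-o,rcond=None)[0]
    x,y=o+k[0]*d,p+k[1]*e; return (x+y)/2,np.linalg.norm(x-y)
E
python3 - <<'E'
from h import *
np.set_printoptions(precision=1,suppress=True)
S=lambda x,y:(245+(x+.5)/7-.5,165+(y+.5)/7-.5); T=lambda x,y:(205+(x+.5)/4-.5,140+(y+.5)/4-.5)
sb=[S(346,72),S(461,160),S(122,252),S(130,436)]; tb=[T(229,350),T(133,358),T(409,372),T(403,388)]
B=[]
for a,b in zip(sb,tb):
    X,e=tri("scene",a,"top",b);B.append(X);print(X,e)
port=[onz("scene",S(578,478),182),onz("top",T(307,80),182)];print("port",port)
B=np.array(B[:3])
P=np.mean(port,0)
# angles from scene rays onto wheel plane for a given hub
# yaw from port and balls
from scipy.optimize import least_squares
def model(p):
    x,y,w,q=p;ax=np.array([np.cos(w),np.sin(w),0]);ay=np.array([-np.sin(w),np.cos(w),0]);h=np.array([x,y,140])
    pt=lambda a,r:h+r*(-np.sin(a)*ay+np.cos(a)*np.array([0,0,1]))
    # stem down; ball 36deg etc.
    return h+205*ax+np.array([0,0,42]),[pt(q+np.radians(d),110) for d in (36,108,180,252,324)],pt(q,88)
def res(p,o):
    pp,b,s=model(p);r=[proj("scene",pp)-S(578,478),proj("top",pp)-T(307,80)]
    for i in range(4): r.append(proj("scene",b[o[i]])-sb[i]); r.append(proj("top",b[o[i]])-tb[i])
    return np.concatenate(r)
# order clockwise seen from robot: top(-> y+?) ; B2(+y) then top then B3 then B4 is clockwise
for k in range(5):
    o=[(k+1)%5,k,(k+2)%5,(k+3)%5]
    f=least_squares(lambda p:res(p,o),[P[0]-205,P[1],0,np.radians(-72-72*k)],loss="soft_l1")
    m=model(f.x);print(k,f.cost,f.x.round(3),np.mod(f.x[3],2*np.pi),"stem",proj("scene",m[2]),"obs",S(235,400))
    if k in(2,):print(res(f.x,o).reshape(-1,2))
g=lambda n,x,z:print(n,x,z)
print("adapter",onz("top",T(307,493),28),onz("scene",S(140,330),28)); print("bottle cap",onz("top",T(43,208),150))
E
```

```text
[552.3  38.2 245.5] 1.910119486649361
[555.4 112.6 138.1] 2.187231172708806
[543.1 -85.4 207.3] 1.4519786584224046
[542.6 -89.2  76.2] 0.952290756834226
port [array([750.7,  -5.9, 182. ]), array([756.6, -10.6, 182. ])]
0 1.9495666182841744 [549.    2.2  -0.1 -14.8] 4.058651722533373 stem [301.  202.8] obs (278.14285714285717, 221.71428571428572)
1 1.949566618283469 [549.    2.2  -0.1 -16. ] 2.8020146684882477 stem [278.2 221.7] obs (278.14285714285717, 221.71428571428572)Traceback (most recent call last):
  File "<stdin>", line 26, in <module>
    return func(*args, **kwargs)
    result = trf(vector_fun.fun, vector_fun.jac, x0, f0, J0, lb, ub, ftol, xtol,
                 gtol, max_nfev, x_scale, loss_function, tr_solver,
                 tr_options.copy(), verbose, callback=callback_wrapped)
    return trf_no_bounds(
        fun, jac, x0, f0, J0, ftol, xtol, gtol, max_nfev, x_scale,
        loss_function, tr_solver, tr_options, verbose, callback=callback)
    f_new = fun(x_new)
    self._update_fun()
    ~~~~~~~~~~~~~~~~^^
    self.f = self.fun_wrapped(xp_copy(self.x))
             ~~~~~~~~~~~~~~~~^^^^^^^^^^^^^^^^^
    return np.atleast_1d(self.fun(x))
                         ~~~~~~~~^^^
    return self.f(x, *self.args, **self.kwargs)
           ~~~~~~^^^^^^^^^^^^^^^^^^^^^^^^^^^^^^
  File "<stdin>", line 26, in <lambda>
  File "<stdin>", line 21, in res
  File "h.py", line 4, in proj
    c=env.get_calibration(n); p=np.asarray(c["R"])@np.asarray(X)+np.asarray(c["t"]).ravel()
ValueError: time passes only in moves, steps and waits
```

Stem and balls fit q = 2.80 rad, with the fitted stem reprojecting onto the observed stem to within 0.1 px. The plan is to push spokes counter-clockwise by 160° with closed, roughly horizontal fingers on the upper-left side. The stem then rises on the right, well away from the hand. I'll cache the calibration, get the precise pose and add a move helper.

```bash
cat > fit.py <<'E'
from h import *
import h
from scipy.optimize import least_squares
_c={n:env.get_calibration(n) for n in("scene","top")}
class E_:
    get_calibration=staticmethod(lambda n:_c[n])
h.env=E_
S=lambda x,y:np.array((245+(x+.5)/7-.5,165+(y+.5)/7-.5)); T=lambda x,y:np.array((205+(x+.5)/4-.5,140+(y+.5)/4-.5))
def model(p):
    x,y,w,q=p;ax=np.array([np.cos(w),np.sin(w),0]);ay=np.array([-np.sin(w),np.cos(w),0]);c=np.array([x,y,140])
    pt=lambda a,r:c+r*(-np.sin(a)*ay+np.cos(a)*np.array([0,0,1]))
    return c+205*ax+np.array([0,0,42]),[pt(q+np.radians(d),110) for d in (36,108,180,252,324)],pt(q,88)
E
python3 - <<'E'
from fit import *
np.set_printoptions(precision=2,suppress=True)
sb=[S(346,72),S(461,160),S(122,252),S(130,436)]; tb=[T(229,350),T(133,358),T(409,372),T(403,388)]
o=[2,1,3,4]
def res(p):
    pp,b,s=model(p);r=[proj("scene",pp)-S(578,478),proj("top",pp)-T(307,80)]
    for i in range(4): r+=[proj("scene",b[o[i]])-sb[i],proj("top",b[o[i]])-tb[i]]
    r.append(proj("scene",s)-S(235,400))
    return np.concatenate(r)
f=least_squares(res,[549,2,-.1,2.8],x_scale=[10,10,.1,.1],max_nfev=50)
print(f.x,f.cost);print(res(f.x).reshape(-1,2))
print("adapter",onz("top",T(307,493),28),onz("scene",S(140,330),28)); print("bottle cap",onz("top",T(43,208),150))
E
cat > mv.py <<'E'
import sys,numpy as np
from scipy.spatial.transform import Rotation as Ro
from bench import env
HUB=np.array([549.,2.2,140.]);YAW=-.1
def Rt(yaw,pitch,roll=0): # z tool forward, pitch down (deg); tool x up when level
    z=np.array([np.cos(yaw)*np.cos(pitch),np.sin(yaw)*np.cos(pitch),-np.sin(pitch)])
    y=np.array([np.sin(yaw),-np.cos(yaw),0]);return Ro.from_matrix(np.c_[np.cross(y,z),y,z])
def cur():
    s=env.get_state();q=s["orientation"];return np.array(s["eef_pos"]),Ro.from_quat([q[1],q[2],q[3],q[0]])
def rel(P,R,p0=None,R0=None):
    if p0 is None:p0,R0=cur()
    return R0.inv().apply(P-p0).round(1).tolist(),np.degrees((R0.inv()*R).as_rotvec()).round(1).tolist()
def wh(phi,r,d): # point at ccw angle phi(deg) from up, radius r, d behind the wheel plane
    a=np.radians(phi);return HUB+d*np.array([np.cos(YAW),np.sin(YAW),0])+r*(np.sin(a)*np.array([-np.sin(YAW),np.cos(YAW),0])+np.cos(a)*np.array([0,0,1]))
E
```

```text
[548.99   2.21  -0.06   2.8 ] 2.2997511376468522
[[-0.23  1.29]
 [-0.33  0.99]
 [ 0.2   0.08]
 [ 0.05  0.72]
 [ 0.17  0.22]
 [ 0.52  0.28]
 [ 0.51  0.14]
 [ 0.05 -0.12]
 [ 0.27 -0.2 ]
 [-0.39 -0.5 ]
 [ 0.09 -0.04]]
adapter [461.06 -17.37  28.  ] [462.71 -20.7   28.  ]
bottle cap [664.62 181.92 150.  ]
```

```bash
sed -i 's/YAW=-.1/YAW=-.06/' mv.py
python3 - <<'E'
from mv import *
print(rel(np.array([420,80,320.]),Rt(YAW,np.radians(40))))
E
```

```text
([365.9, 403.3, -77.9], [7.5, 49.6, -15.8])
```

Call:
{"api": "carry_out", "payload": {"grip": [0,0,0,0,0,0,0,0,0,0,0,0], "travel": [[30,33,-25],[60,66,-50],[90,100,-78],[120,133,-78],[150,166,-78],[180,200,-78],[210,233,-78],[240,266,-78],[270,300,-78],[300,333,-78],[330,366,-78],[366,403,-78]], "dr": [[0,0,0],[0,3,-1],[0.5,6,-2],[1,10,-3],[2,15,-4.5],[3,20,-6],[4,25,-8],[4.5,30,-9.5],[5,35,-11],[6,40,-12.5],[7,45,-14],[7.5,49.6,-15.8]], "newtons": 40}}

```text
time_s: 1.1
eef_pos: [393.4, 151.4, 327.7]
orientation: [0.013, 0.912, -0.031, 0.409]
wrist_force: [2.2, -0.6, 0.9]
width: 0.2
grip_force: 0.0
```

Run:
```python
from mv import *
s=env.get_state();p,R=cur();print(s["time_s"],p.round(1),R.as_matrix().round(2)[:,2],np.round(s["qpos"],2),s["width"])
for pt in(0,15,30):print(pt,rel(wh(-16,78,-75),Rt(YAW,np.radians(pt))))
print(wh(-16,78,-75))
```

```text
1.1 [393.4 151.4 327.7] [ 0.75 -0.05 -0.66] [ 0.95 -0.31 -1.07  1.25 -0.73 -0.4 ] 0.21392812632091476
0 ([-23.9, 160.7, 142.3], [0.3, 41.6, -0.3])
15 ([-23.9, 160.7, 142.3], [0.3, 26.6, -0.3])
30 ([-23.9, 160.7, 142.3], [0.3, 11.6, -0.3])
[472.84575053 -14.76372539 214.97841228]
```

Call:
{"api": "carry_out", "payload": {"grip": [0,0,0,0,0,0,0,0], "travel": [[0,32,15],[0,64,30],[0,96,50],[0,128,80],[-10,160,110],[-24,160,142],[-24,160,142],[-24,160,142]], "dr": [[0,0,0],[0,0,0],[0,2,0],[0,5,0],[0,8,0],[0,11.6,0],[0,11.6,0],[0,11.6,0]]}}

```text
time_s: 1.77
eef_pos: [439.7, 82.4, 367.1]
orientation: [0.03, 0.876, -0.044, 0.48]
wrist_force: [-1.0, 0.5, -0.3]
width: 0.1
grip_force: 0.0
```

Run:
```python
from mv import *
import cv2
s=env.get_state();p,R=cur();print(s["time_s"],p.round(1),R.as_matrix().round(2)[:,2],np.round(s["qpos"],2),np.round(s["qvel"],2))
for pt in(15,30):print(pt,rel(wh(-16,78,-75),Rt(YAW,np.radians(pt))))
cv2.imwrite("pics/s1.png",cv2.resize(env.read_camera("scene")[80:280,180:400,::-1],None,fx=2.8,fy=2.8))
```

```text
1.7667 [439.7  82.4 367.1] [ 0.84 -0.1  -0.54] [ 0.17 -0.35 -1.07  2.05 -0.27 -0.64] [ 0.1  -0.03  0.    0.03 -0.01  0.05]
15 ([-105.8, 91.5, 118.8], [2.7, 17.5, -0.5])
30 ([-105.8, 91.5, 118.8], [2.6, 2.5, -0.9])
```

View pics/s1.png

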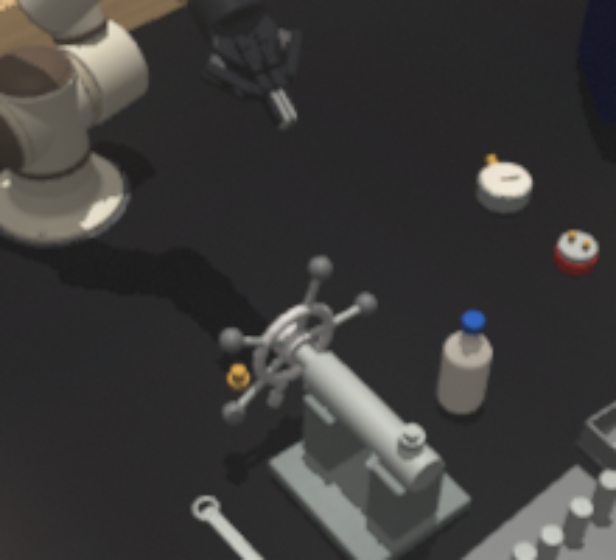

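The picture shows the hand stuck above the bench at about (285,110), with the wheel untouched. Joints 3 and 4 are at their limits, so the wrist took the wrong branch: it needs joint 4 near −π, reached from the right side. I'll identify the arm geometry from more joint/pose pairs, starting by going back to tool-down.

Run:
```python
from mv import *
print(rel(np.array([480,-30,380.]),Rt(0,np.radians(90))))
print(rel(np.array([420,-280,380.]),Rt(0,np.radians(90))))
```

```text
([37.7, 109.1, 37.6], [3.6, -57.4, -5.0])
([16.8, 363.9, 10.6], [3.6, -57.4, -5.0])
```

Call:
{"api": "carry_out", "payload": {"grip": [0,0,0,0,0,0,0,0,0,0,0,0], "travel": [[5,14,5],[10,28,10],[15,42,14],[19,56,18],[22,70,22],[26,84,27],[30,96,32],[38,109,38],[38,109,38],[38,109,38],[38,109,38],[38,109,38]], "dr": [[0,-6,0],[0,-12,-1],[1,-18,-2],[2,-24,-2],[2,-30,-3],[2,-36,-3],[3,-42,-4],[3,-48,-4],[3,-54,-5],[3.6,-57.4,-5],[3.6,-57.4,-5],[3.6,-57.4,-5]]}}

```text
time_s: 2.82
eef_pos: [481.2, -27.1, 380.8]
orientation: [0.009, 0.996, -0.009, 0.089]
wrist_force: [0.1, -1.0, 0.7]
width: -0.2
grip_force: 0.0
```

```bash
cat > fk.py <<'E'
import numpy as np
from scipy.spatial.transform import Rotation as Ro
def fk(q,g): # h,r0,L2,u,L3,Lt
    h,r0,L2,u,L3,Lt=g
    R1=Ro.from_euler('z',q[0]);R2=R1*Ro.from_euler('y',q[1]);R3=R2*Ro.from_euler('y',-q[2])
    R4=R3*Ro.from_euler('x',q[3]);R5=R4*Ro.from_euler('y',-q[4]);R6=R5*Ro.from_euler('x',q[5])
    p=np.array([0,0,h])+R1.apply([r0,0,0])+R2.apply([0,0,L2])+R3.apply([L3,0,u])+R5.apply([Lt,0,0])
    return p,R6
E
python3 - <<'E'
from mv import *
from fk import fk
from scipy.optimize import least_squares
s=env.get_state();p,R=cur();print(s["time_s"],p.round(1),R.as_matrix().round(2)[:,2],np.round(s["qpos"],3).tolist())
D=[([1.474,.385,.007,0,-1.194,-.259],[217.5,585.4,241.3]),([.95,-.31,-1.07,1.25,-.73,-.4],[393.4,151.4,327.7]),([.17,-.35,-1.07,2.05,-.27,-.64],[439.7,82.4,367.1]),(s["qpos"],p)]
f=least_squares(lambda g:np.concatenate([fk(q,g)[0]-np.array(x) for q,x in D]),[300,50,400,50,350,200])
print(f.x.round(1),f.fun.round(1))
print((fk(s["qpos"],f.x)[1].inv()*R).as_matrix().round(2))
E
```

```text
2.8167 [481.2 -27.1 380.8] [ 0.18 -0.02 -0.98] [0.328, -0.03, -0.208, 0.08, -1.231, 1.204]
[-170.7  707.   201.1   51.4 -218.4 -201.7] [-159.6   10.6  104.4  -31.9  134.7   15.1  -91.4  -71.   -56.7  -38.4
  162.   -62.7]
[[-0.05 -0.14  0.99]
 [ 0.78 -0.62 -0.05]
 [ 0.62  0.77  0.14]]
```

```bash
cat > fk.py <<'E'
import numpy as np
from scipy.spatial.transform import Rotation as Ro
def fk(q,g): # h,r0,L2,u,L3,Lt,v1
    h,r0,L2,u,L3,Lt,v,w=g
    R1=Ro.from_euler('z',q[0]);R2=R1*Ro.from_euler('y',q[1]);R3=R2*Ro.from_euler('y',-q[2])
    R4=R3*Ro.from_euler('x',q[3]);R5=R4*Ro.from_euler('y',-q[4]);R6=R5*Ro.from_euler('x',q[5])
    p=np.array([0,0,h])+R1.apply([r0,v,0])+R2.apply([0,0,L2])+R3.apply([L3,0,u])+R5.apply([Lt,w,0])
    return p,R6
E
python3 - <<'E'
from mv import *
from fk import fk
from scipy.optimize import least_squares
s=env.get_state();p,R=cur()
D=[([1.474,.385,.007,0,-1.194,-.259],[217.5,585.4,241.3]),([.95,-.31,-1.07,1.25,-.73,-.4],[393.4,151.4,327.7]),([.17,-.35,-1.07,2.05,-.27,-.64],[439.7,82.4,367.1]),(s["qpos"],p)]
Q=[[.001,.984,-.177,0],[.013,.912,-.031,.409],[.03,.876,-.044,.48],s["orientation"]]
for s4 in(1,-1):
  m=lambda q:[q[0],q[1],q[2],s4*q[3],q[4],q[5]]
  f=least_squares(lambda g:np.concatenate([fk(m(q),g)[0]-np.array(x) for q,x in D]+[.02*(g-np.array([300,50,400,50,350,200,-100,0]))]),[300,50,400,50,350,200,-100,0])
  print(s4,f.x.round(1),f.fun[:12].round(1))
  for (q,x),o in zip(D,Q):
    o=Ro.from_quat([o[1],o[2],o[3],o[0]]).as_matrix();print(fk(m(q),f.x)[1].as_matrix()[:,0].round(2),o[:,2].round(2), (fk(m(q),f.x)[1].inv()*Ro.from_matrix(o)).as_rotvec().round(2))
E
```

```text
1 [ -75.2  644.6  294.4   66.8 -190.6   -9.4  -99.4  -86.1] [ 25.4  -3.4  98.1 -51.4  99.1   4.1 -48.2 -78.  -42.3  11.8  -1.4 -59.8]
[-0. -0. -1.] [-0. -0. -1.] [-0.82  1.41 -0.82]
[-0.28  0.69 -0.67] [ 0.75 -0.05 -0.67] [ 0.61 -0.89  2.3 ]
[ 0.75  0.37 -0.54] [ 0.84 -0.09 -0.54] [1.03 0.7  1.6 ]
[ 0.13  0.12 -0.98] [ 0.18 -0.02 -0.98] [1.56 0.69 1.75]
-1 [ 162.5    2.2  564.9   -2.2  420.   287.1    0.7 -160.6] [ 0.  -0.1  0.6 -0.6 -0.5  1.1  0.8  0.1 -1.3  0.1 -0.1 -0.3]
[-0. -0. -1.] [-0. -0. -1.] [-0.82  1.41 -0.82]
[ 0.74 -0.05 -0.67] [ 0.75 -0.05 -0.67] [-0.6   1.49 -0.6 ]
[ 0.83 -0.1  -0.54] [ 0.84 -0.09 -0.54] [-0.23  1.56 -0.23]
[ 0.18 -0.02 -0.98] [ 0.18 -0.02 -0.98] [1.73 0.77 1.73]
```

The model now fits within about 1 mm, with joint 4 reversed and a 160 mm wrist offset. I'll solve the IK for the standoff and stroke positions and list the feasible branches.

```bash
cat > ik.py <<'E'
from mv import *
from fk import fk as fk0
from scipy.optimize import least_squares
G=np.array([162.5,2.2,564.9,-2.2,420,287.1,.7,-160.6])
LO=np.array([-3.14,-1.21,-1.07,-3.16,-2.99,-3.1]);HI=np.array([3.14,2.06,1.41,2.05,-.16,3.1])
q0=[1.474,.385,.007,0,-1.194,-.259]
sg=np.array([1,1,1,-1,1,-1])
_o=Ro.from_quat([.984,-.177,0,.001])
C=fk0(sg*q0,G)[1].inv()*_o
def fk(q):
    p,R=fk0(sg*np.asarray(q),G);return p,R*C
def ik(P,R,q,free=False):
    def r(x):
        p,Q=fk(x);e=(R.inv()*Q).as_rotvec()
        if free: e=(Q.apply([0,0,1])-R.apply([0,0,1]))
        return np.r_[(p-P)/100,e,1e-4*(x-q)]
    s=least_squares(r,np.clip(q,LO+.01,HI-.01),bounds=(LO+.005,HI-.005));return s.x,np.abs(s.fun[:6]).max()
E
python3 - <<'E'
from ik import *
np.set_printoptions(precision=2,suppress=True)
s=env.get_state();p,R=cur();a,b=fk(s["qpos"]);print("check",a-p,(b.inv()*R).as_rotvec())
rng=np.random.default_rng(0)
for pt in(0,20,35):
  for nm,P in(("stand",wh(-16,78,-75)),("in",wh(-16,78,7)),("end",wh(95,78,7))):
    S=[]
    for i in range(25):
        x,e=ik(P,Rt(YAW,np.radians(pt)),rng.uniform(LO,HI),True)
        if e<2e-3 and not any(np.abs(x[:5]-t[:5]).max()<.1 for t in S):S.append(x)
    print(pt,nm,*S)
E
```

```text
check [ 0.15 -0.08 -0.28] [ 0. -0. -0.]
0 stand
0 in [-0.56  0.58 -1.   -2.64 -1.58  2.25]
0 end
20 stand [-0.59  0.05 -0.93 -2.36 -0.75 -2.37]
20 in [-0.49  0.18 -0.81 -2.51 -0.71  0.53]
20 end [-0.23  0.52 -1.03 -2.97 -1.21  1.54]
35 stand
35 in
35 end [-0.2   0.31 -0.87 -2.93 -0.58  0.94]
```

```bash
cat >> ik.py <<'E'
def Rr(pt,roll): return Rt(YAW,np.radians(pt))*Ro.from_euler('z',roll,degrees=True)
def rows(path,p0=None,R0=None):
    out=[rel(*fk(q),p0=p0,R0=R0) for q in path]
    print("travel",[[round(v) for v in o[0]] for o in out]);print("dr",[o[1] for o in out])
E
python3 - <<'E'
from ik import *
np.set_printoptions(precision=2,suppress=True)
qs=np.array([-0.59,.05,-.93,-2.36,-.75,0])
for roll in(-90,-45,0,45,90,135,180):
  r=[]
  q=qs
  for P in(wh(-16,78,-75),wh(-16,78,7),wh(20,78,7),wh(60,78,7),wh(97,78,7),wh(97,78,-70)):
    q,e=ik(P,Rr(20,roll),q); r.append((q[5].round(2),e.round(4)))
  print(roll,*r)
cand=np.array(env.get_state()["qpos"])
for q6 in (-1.2,0,1.2):
  g=qs.copy();g[5]=q6
  print(q6)
  for t in np.linspace(0,1,9):
    q=cand+t*(g-cand);p,R=fk(q);w=p-R.apply([0,0,287]);print(t,p.round(0),"z",R.apply([0,0,1]).round(2),"w",w.round(0))
E
```

```text
-90 (np.float64(-0.43), np.float64(0.0)) (np.float64(-0.35), np.float64(0.0)) (np.float64(-0.21), np.float64(0.0)) (np.float64(-0.06), np.float64(0.0)) (np.float64(-0.0), np.float64(0.0)) (np.float64(-0.11), np.float64(0.1172))
-45 (np.float64(-1.21), np.float64(0.0)) (np.float64(-1.14), np.float64(0.0)) (np.float64(-0.99), np.float64(0.0)) (np.float64(-0.84), np.float64(0.0)) (np.float64(-0.79), np.float64(0.0)) (np.float64(-0.9), np.float64(0.1586))
0 (np.float64(-2.0), np.float64(0.0)) (np.float64(-1.92), np.float64(0.0)) (np.float64(-1.78), np.float64(0.0)) (np.float64(-1.63), np.float64(0.0)) (np.float64(-1.57), np.float64(0.0)) (np.float64(-1.68), np.float64(0.1171))
45 (np.float64(-2.78), np.float64(0.0)) (np.float64(-2.71), np.float64(0.0)) (np.float64(-2.56), np.float64(0.0)) (np.float64(-2.41), np.float64(0.0)) (np.float64(-2.36), np.float64(0.0)) (np.float64(-2.47), np.float64(0.1593))
90 (np.float64(2.72), np.float64(0.0)) (np.float64(2.79), np.float64(0.0)) (np.float64(2.93), np.float64(0.0)) (np.float64(3.08), np.float64(0.0)) (np.float64(3.1), np.float64(0.0321)) (np.f
[... 1520 characters left out ...]
[458.  56. 220.] z [ 0.92  0.25 -0.32] w [196. -16. 311.]
1.0 [474. -13. 217.] z [ 0.94 -0.05 -0.34] w [204.   1. 313.]
1.2
0.0 [481. -27. 381.] z [ 0.18 -0.02 -0.98] w [431. -21. 663.]
0.125 [432.  -5. 297.] z [ 0.08  0.23 -0.97] w [409. -71. 575.]
0.25 [391.  31. 241.] z [ 0.08  0.46 -0.88] w [ 368. -102.  495.]
0.375 [370.  72. 212.] z [ 0.18  0.64 -0.75] w [ 317. -112.  426.]
0.5 [372. 104. 203.] z [ 0.36  0.72 -0.59] w [ 267. -102.  374.]
0.625 [394. 117. 207.] z [ 0.58  0.67 -0.45] w [227. -77. 338.]
0.75 [427. 101. 216.] z [ 0.78  0.51 -0.36] w [203. -45. 318.]
0.875 [458.  56. 220.] z [ 0.91  0.25 -0.32] w [196. -16. 311.]
1.0 [474. -13. 217.] z [ 0.94 -0.05 -0.34] w [204.   1. 314.]
```

The joint path is clear: the tool stays in front of x = 481 mm and above z = 200 mm. I'll run it in three calls, using roll 180 with joint 6 near 1.15.

Run:
```python
from ik import *
a=np.array(env.get_state()["qpos"]);b,e=ik(wh(-16,78,-75),Rr(20,180),np.array([-0.59,.05,-.93,-2.36,-.75,1.15]));print(b,e)
np.save("goal.npy",b);np.save("st.npy",a)
for k in range(3):
    p0,R0=fk(a+(k/3)*(b-a)); rows([a+(k/3+t/36)*(b-a) for t in (2,4,6,8,10,12)],p0,R0)
```

```text
[-0.59371255  0.05172321 -0.93368772 -2.36485433 -0.74915758  1.14643895] 6.164066826408464e-11
travel [[-29, -8, 36], [-58, -19, 67], [-83, -33, 92], [-105, -50, 112], [-123, -68, 128], [-136, -86, 139]]
dr [[6.0, -3.5, 5.7], [12.0, -6.6, 12.0], [17.9, -9.3, 18.8], [23.8, -11.6, 26.0], [29.5, -13.5, 33.7], [35.2, -14.9, 41.7]]
travel [[-12, -2, 17], [-20, -8, 30], [-23, -16, 39], [-22, -27, 45], [-16, -37, 46], [-5, -46, 45]]
dr [[6.3, -0.8, 7.9], [12.7, -1.2, 15.9], [19.1, -1.2, 24.1], [25.6, -0.9, 32.4], [32.1, -0.2, 40.8], [38.7, 0.8, 49.3]]
travel [[4, -16, 4], [12, -36, 3], [24, -56, -1], [41, -77, -9], [62, -96, -22], [86, -112, -39]]
dr [[7.1, 1.1, 8.2], [14.3, 2.4, 16.4], [21.7, 3.8, 24.6], [29.2, 5.3, 32.7], [36.7, 6.8, 40.9], [44.4, 8.4, 49.0]]
```

Call:
{"api": "carry_out", "payload": {"grip": [0,0,0,0,0,0,0,0,0,0,0,0], "travel": [[-15,-4,18],[-29,-8,36],[-44,-13,52],[-58,-19,67],[-71,-26,80],[-83,-33,92],[-94,-41,102],[-105,-50,112],[-114,-59,120],[-123,-68,128],[-130,-77,134],[-136,-86,139]], "dr": [[3,-1.8,2.8],[6,-3.5,5.7],[9,-5,9],[12,-6.6,12],[15,-8,15.4],[17.9,-9.3,18.8],[20.8,-10.5,22.4],[23.8,-11.6,26],[26.7,-12.5,30],[29.5,-13.5,33.7],[32.4,-14.2,37.7],[35.2,-14.9,41.7]]}}

```text
time_s: 3.82
eef_pos: [373.9, 57.8, 215.9]
orientation: [-0.318, 0.887, -0.333, -0.038]
wrist_force: [-1.1, -0.8, -0.2]
width: 0.1
grip_force: 0.0
```

Call:
{"api": "carry_out", "payload": {"grip": [0,0,0,0,0,0,0,0,0,0,0,0], "travel": [[-6,-1,9],[-12,-2,17],[-16,-5,24],[-20,-8,30],[-22,-12,35],[-23,-16,39],[-23,-21,42],[-22,-27,45],[-19,-32,46],[-16,-37,46],[-11,-42,46],[-5,-46,45]], "dr": [[3.1,-0.4,4],[6.3,-0.8,7.9],[9.5,-1,12],[12.7,-1.2,15.9],[16,-1.2,20],[19.1,-1.2,24.1],[22.3,-1,28.2],[25.6,-0.9,32.4],[28.8,-0.5,36.6],[32.1,-0.2,40.8],[35.4,0.3,45],[38.7,0.8,49.3]]}}

```text
time_s: 4.82
eef_pos: [405.4, 113.2, 206.8]
orientation: [0.539, -0.519, 0.662, 0.049]
wrist_force: [-0.4, -0.5, -0.1]
width: 0.1
grip_force: 0.0
```

Run:
```python
from ik import *
a=np.load("st.npy");b=np.load("goal.npy");s=env.get_state();q=np.array(s["qpos"])
print(s["time_s"],(q-(a+2/3*(b-a))).round(2),q.round(2),s["eef_pos"])
rows([q+t/6*(b-q) for t in range(1,7)])
```

```text
4.8167 [-0.    0.   -0.01 -0.01  0.    0.02] [-0.29  0.03 -0.7  -1.56 -0.91  1.18] [405.37597863 113.16040335 206.81967901]
travel [[3, -16, 3], [11, -36, 3], [23, -56, -1], [39, -77, -9], [60, -96, -22], [83, -112, -39]]
dr [[7.0, 1.2, 8.2], [14.1, 2.5, 16.4], [21.4, 3.9, 24.6], [28.8, 5.4, 32.7], [36.3, 6.9, 40.9], [43.9, 8.4, 49.0]]
```

Call:
{"api": "carry_out", "payload": {"grip": [0,0,0,0,0,0,0,0,0,0,0,0], "travel": [[1,-8,2],[3,-16,3],[7,-26,3],[11,-36,3],[17,-46,1],[23,-56,-1],[31,-66,-5],[39,-77,-9],[49,-87,-15],[60,-96,-22],[71,-104,-30],[83,-112,-39]], "dr": [[3.5,0.6,4.1],[7,1.2,8.2],[10.5,1.8,12.3],[14.1,2.5,16.4],[17.7,3.2,20.5],[21.4,3.9,24.6],[25.1,4.6,28.6],[28.8,5.4,32.7],[32.5,6.1,36.8],[36.3,6.9,40.9],[40.1,7.6,45],[43.9,8.4,49]]}}

```text
time_s: 5.82
eef_pos: [472.4, -15.3, 214.8]
orientation: [0.573, 0.024, 0.819, -0.017]
wrist_force: [-0.2, -0.3, 0.3]
width: -0.1
grip_force: 0.0
```

Run:
```python
from ik import *
import cv2
np.set_printoptions(precision=2,suppress=True)
s=env.get_state();q=np.array(s["qpos"]);p,R=cur()
print(s["time_s"],q.round(2),p.round(1),R.apply([0,0,1]))
for d in (-75,7):
  for phi in (-16,30,72,97):
    x,e=ik(wh(phi,78,d),Rr(20,180),q); print(d,phi,e,rel(wh(phi,78,d),Rr(20,180)))
for pt in(20,30,40):
  for d in(-35,-60):
    for phi in (60,72,20):
      x,e=ik(wh(phi,85,d),Rr(pt,180),q); print(pt,d,phi,e.round(3),x)
im=env.read_camera("wrist");c=env.get_calibration("wrist");print({k:np.round(v,2).tolist() for k,v in c.items()})
cv2.imwrite("pics/w1.png",im[:,:,::-1])
```

```text
5.8167 [-0.59  0.04 -0.93 -2.36 -0.74  1.13] [472.4 -15.3 214.8] [ 0.94 -0.06 -0.34]
-75 -16 9.167394859725675e-10 ([-0.3, 0.5, 0.4], [0.0, -0.1, -0.0])
-75 30 1.566456275109429e-08 ([6.6, 61.0, 3.0], [0.0, -0.1, -0.0])
-75 72 0.08233201792149757 ([47.5, 96.2, 17.9], [0.0, -0.1, -0.0])
-75 97 0.12614080773165104 ([79.0, 99.4, 29.4], [0.0, -0.1, -0.0])
7 -16 4.522576688148483e-09 ([-28.5, 0.5, 77.4], [0.0, -0.1, -0.0])
7 30 1.6910234681283276e-08 ([-21.5, 61.0, 80.0], [0.0, -0.1, -0.0])
7 72 2.2092466120393613e-08 ([19.3, 96.1, 94.9], [0.0, -0.1, -0.0])
7 97 2.110920239994929e-08 ([50.9, 99.4, 106.5], [0.0, -0.1, -0.0])
20 -35 60 0.006 [-0.27  0.3  -1.06 -2.9  -1.02  1.52]
20 -35 72 0.026 [-0.26  0.35 -1.06 -2.89 -1.04  1.52]
20 -35 20 0.0 [-0.41  0.12 -0.95 -2.66 -0.76  1.33]
20 -60 60 0.039 [-0.32  0.23 -1.06 -2.79 -0.92  1.46]
20 -60 72 0.063 [-0.31  0.28 -1.06 -2.78 -0.95  1.46]
20 -60 20 0.0 [-0.44  0.08 -0.99 -2.62 -0.76  1.31]
30 -35 60 0.0 [-0.24  0.15 -0.94 -2.85 -0.58  1.42]
30 -35 72 0.0 [-0.22  0.22 -0.98 -2.92 -0.68  1.48]
30 -35 20 0.0 [-0.27  0.01 -0.72 -2.39 -0.27  0.95]
30 -60 60 0.0 [-0.26  0.12 -0.98 -2.83 -0.59  1.41]
30 -60 72 0.0 [-0.24  0.19 -1.03 -2.9  -0.7   1.48]
30 -60 20 0.0 [-0.27 -0.04 -0.75 -2.35 -0.26  0.9 ]
40 -35 60 0.012 [-0.17  0.08 -0.75 -2.68 -0.17  1.18]
40 -35 72 0.0 [-0.18  0.13 -0.79 -2.75 -0.23  1.27]
40 -35 20 0.088 [-0.26  0.   -0.76 -2.68 -0.17  1.23]
40 -60 60 0.013 [-0.18  0.04 -0.79 -2.66 -0.17  1.16]
40 -60 72 0.0 [-0.18  0.09 -0.84 -2.74 -0.24  1.26]
40 -60 20 0.09 [-0.27 -0.04 -0.8  -2.63 -0.17  1.19]
{'fx': 289.11, 'fy': 289.11, 'cx': 281.34, 'cy': 213.58, 'R': [[0.06, 1.0, 0.0], [0.06, -0.01, 1.0], [1.0, -0.06, -0.06]], 't': [-14.81, -210.98, -311.42]}
```

View pics/w1.png

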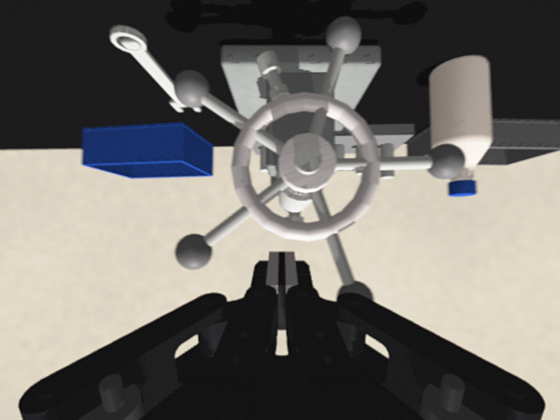

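The wrist view is upside down. It shows the hub at (306,162), balls at (344,34), (192,88), (193,252), (447,162) and (355,293), and the stem cap near (268,62). The fingers are between two balls, as intended. I'll check the pose against these pixels and compute stroke 1.

Run:
```python
from ik import *
from h import proj
np.set_printoptions(precision=1,suppress=True)
q=160.5
print("hub",proj("wrist",HUB),*[proj("wrist",wh(-(q+d),110,0)) for d in(36,108,180,252,324)],"stem",proj("wrist",wh(-q,88,0)))
R=Rr(20,180);p0,R0=cur()
arc=[-16,-10,-4,2,8,14,20,26,32]
print([rel(wh(a,78,7),R)[0] for a in arc])
p1=wh(32,78,7)
print([rel(wh(a,78,7),R,p1,R)[0] for a in (37,42,47,52,57,62,67,72,77,83,89,94)])
```

```text
hub [309.8 165. ] [347.4  35.6] [450.  160.9] [359.1 299.1] [197.4 251.1] [195.6  88.3] stem [272.3  63. ]
[[-28.5, 1.8, 77.2], [-30.2, 9.8, 76.6], [-31.1, 17.9, 76.2], [-31.2, 26.1, 76.1], [-30.5, 34.2, 76.3], [-29.0, 42.2, 76.9], [-26.7, 50.0, 77.7], [-23.7, 57.5, 78.7], [-19.9, 64.7, 80.1]]
[[3.6, 5.6, 1.3], [7.7, 10.9, 2.8], [12.2, 15.7, 4.4], [17.0, 20.1, 6.2], [22.2, 24.1, 8.1], [27.7, 27.5, 10.1], [33.5, 30.5, 12.2], [39.5, 32.8, 14.4], [45.7, 34.7, 16.6], [53.2, 36.1, 19.4], [60.9, 36.7, 22.2], [67.3, 36.5, 24.5]]
```

Call:
{"api": "carry_out", "payload": {"grip": [0,0,0,0,0,0,0,0,0,0,0,0], "travel": [[-9,2,25],[-19,2,51],[-28,2,77],[-28,2,77],[-30,10,77],[-31,18,76],[-31,26,76],[-30,34,76],[-29,42,77],[-27,50,78],[-24,57,79],[-20,65,80]], "dr": [[0,0,0],[0,0,0],[0,0,0],[0,0,0],[0,0,0],[0,0,0],[0,0,0],[0,0,0],[0,0,0],[0,0,0],[0,0,0],[0,0,0]]}}

```text
time_s: 6.87
eef_pos: [559.1, 44.9, 207.8]
orientation: [0.575, 0.023, 0.818, -0.017]
wrist_force: [1.0, -3.8, 0.4]
width: 0.1
grip_force: 1.5
```

Run:
```python
from ik import *
import cv2
s=env.get_state();print(s["qpos"],s["wrist_force"])
print(rel(wh(32,78,7),Rr(20,180)))
cv2.imwrite("pics/w2.png",env.read_camera("wrist")[:,:,::-1])
```

```text
[-0.32570507  0.22851159 -0.90928186 -2.79135093 -0.81159476  1.41962901] [ 1.01545567 -3.7996771   0.44104236]
([1.7, -1.9, 0.1], [0.1, 0.2, 0.2])
```

View pics/w2.png

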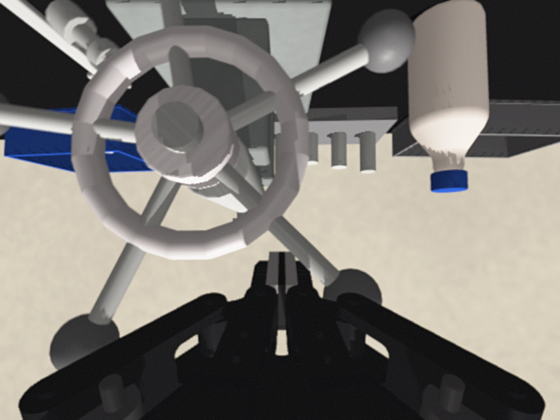

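The spoke with its ball at (355,297) is being pushed by the fingers at (282,265), and the force of 3.8 N is reasonable. The stem at about (75,25) is on the opposite side, so I'll continue the arc.

Call:
{"api": "carry_out", "payload": {"grip": [0,0,0,0,0,0,0,0,0,0,0,0], "travel": [[4,6,1],[8,11,3],[12,16,4],[17,20,6],[22,24,8],[28,27,10],[34,30,12],[40,33,14],[46,35,17],[53,36,19],[61,37,22],[67,37,24]], "dr": [[0,0,0],[0,0,0],[0,0,0],[0,0,0],[0,0,0],[0,0,0],[0,0,0],[0,0,0],[0,0,0],[0,0,0],[0,0,0],[0,0,0]]}}

```text
time_s: 7.92
eef_pos: [561.5, 81.9, 137.1]
orientation: [0.576, 0.023, 0.817, -0.017]
wrist_force: [1.4, -2.1, 4.0]
width: 0.2
grip_force: 1.6
```

Run:
```python
from ik import *
import cv2
np.set_printoptions(precision=2,suppress=True)
s=env.get_state();q=np.array(s["qpos"]);print(q,s["wrist_force"],s["eef_pos"])
cv2.imwrite("pics/s3.png",cv2.resize(env.read_camera("scene")[165:245,245:345,::-1],None,fx=7,fy=7,interpolation=cv2.INTER_CUBIC))
R=Rr(20,180)
for P,pt in((wh(78,84,7),20),(wh(72,84,-35),30),(wh(50,84,-35),30),(wh(20,84,-35),25),(wh(18,78,-35),22),(wh(18,78,7),20)):
    q,e=ik(P,Rr(pt,180),q);print(q,e.round(3),rel(P,Rr(pt,180)))
```

```text
[-0.22  0.5  -1.03 -2.98 -1.19  1.56] [ 1.39 -2.05  4.03] [561.45  81.91 137.06]
[-0.21  0.43 -1.01 -2.98 -1.1   1.55] 0.0 ([-20.9, 1.7, -7.7], [0.2, 0.1, 0.1])
[-0.23  0.22 -0.98 -2.91 -0.68  1.48] 0.0 ([-14.6, -0.4, -50.1], [0.2, 10.1, 0.1])
[-0.26  0.11 -0.89 -2.77 -0.5   1.35] 0.0 ([-41.0, -15.9, -59.7], [0.2, 10.1, 0.1])
[-0.36  0.06 -0.86 -2.58 -0.53  1.2 ] 0.0 ([-64.3, -51.6, -68.3], [0.2, 5.1, 0.1])
[-0.41  0.11 -0.92 -2.62 -0.69  1.29] 0.0 ([-59.9, -56.2, -66.7], [0.2, 2.1, 0.1])
[-0.38  0.2  -0.88 -2.7  -0.76  1.36] 0.0 ([-74.1, -56.4, -27.2], [0.2, 0.1, 0.1])
```

View pics/s3.png

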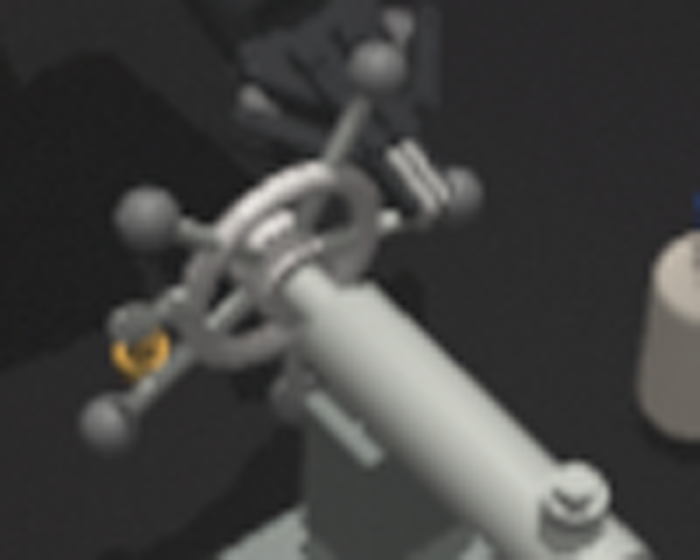

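The stem now shows at (130,325), between the balls at (148,215) and (107,423), on the right side as expected. The next spoke to push is the one with its ball at (377,65). I'll measure the current angle by casting rays onto the wheel plane.

```bash
cat > ang.py <<'E'
from mv import *
from h import ray
def phi(n,uv):
    o,d=ray(n,uv);nn=np.array([np.cos(YAW),np.sin(YAW),0]);X=o+d*(nn@(HUB-o))/(nn@d)-HUB
    y=X@np.array([-np.sin(YAW),np.cos(YAW),0]);return round(float(np.degrees(np.arctan2(y,X[2]))),1),round(float(np.hypot(y,X[2])),1)
E
python3 - <<'E'
from ang import *
S=lambda x,y:np.array((245+(x+.5)/7-.5,165+(y+.5)/7-.5))
for u in((377,65),(461,192),(148,215),(107,423),(128,325)):print(u,phi("scene",S(*u)))
E
```

```text
(377, 65) (28.7, 111.9)
(461, 192) (102.8, 113.2)
(148, 215) (-41.8, 111.4)
(107, 423) (-112.6, 112.4)
(128, 325) (-78.6, 90.2)
```

Run:
```python
from ik import *
np.set_printoptions(precision=2,suppress=True)
q=np.array(env.get_state()["qpos"])
for P,pt in((wh(68,84,7),20),(wh(68,84,-20),26),(wh(68,84,-45),30),(wh(45,84,-45),27),(wh(20,84,-45),23),(wh(-5,78,-45),20),(wh(-5,78,7),20)):
    q,e=ik(P,Rr(pt,180),q);print(q,e.round(3),rel(P,Rr(pt,180)))
```

```text
[-0.23  0.38 -1.   -2.96 -1.03  1.53] 0.0 ([-34.1, -2.6, -12.5], [0.2, 0.1, 0.1])
[-0.23  0.26 -0.99 -2.93 -0.81  1.5 ] 0.0 ([-24.9, -2.5, -37.9], [0.2, 6.1, 0.1])
[-0.24  0.18 -0.99 -2.89 -0.65  1.46] 0.0 ([-16.4, -2.3, -61.4], [0.2, 10.1, 0.1])
[-0.3   0.11 -0.94 -2.76 -0.6   1.36] 0.0 ([-42.6, -20.9, -70.9], [0.2, 7.1, 0.1])
[-0.39  0.06 -0.91 -2.6  -0.62  1.25] 0.0 ([-60.9, -51.5, -77.7], [0.2, 3.1, 0.1])
[-0.51  0.1  -0.91 -2.48 -0.74  1.22] 0.0 ([-59.7, -87.1, -77.4], [0.2, 0.1, 0.1])
[-0.45  0.18 -0.82 -2.56 -0.71  1.25] 0.0 ([-77.4, -87.3, -28.5], [0.2, 0.1, 0.1])
```

Call:
{"api": "carry_out", "payload": {"grip": [0,0,0,0,0,0,0,0,0,0,0,0], "travel": [[-17,-1,-6],[-34,-2,-12],[-25,-2,-38],[-16,-2,-61],[-30,-11,-66],[-42,-21,-71],[-52,-36,-74],[-61,-51,-78],[-61,-70,-78],[-60,-87,-77],[-60,-87,-77],[-60,-87,-77]], "dr": [[0,0,0],[0,0,0],[0,6,0],[0,10,0],[0,8.5,0],[0,7,0],[0,5,0],[0,3,0],[0,1.5,0],[0,0,0],[0,0,0],[0,0,0]]}}

```text
time_s: 8.97
eef_pos: [502.7, -2.7, 217.9]
orientation: [0.573, 0.024, 0.819, -0.017]
wrist_force: [0.5, 0.2, 0.4]
width: -0.1
grip_force: 0.0
```

Run:
```python
from ik import *
from ang import phi
import cv2
s=env.get_state();print(s["wrist_force"],s["eef_pos"],np.round(s["qpos"],2))
R=Rr(20,180);im=env.read_camera("wrist")
cv2.imwrite("pics/w4.png",im[:,:,::-1])
c=env.get_calibration("wrist");print({k:np.round(v,4).tolist() for k,v in c.items()})
print([rel(wh(a,78,7),R) for a in(-5,0,5,10,15,20,25,30,35)])
p=wh(35,78,7);print([rel(wh(a,78,7),R,p,R)[0] for a in(40,45,50,55,60,65,70,75,80,85,88,91)])
```

```text
[0.46980933 0.18769241 0.38634473] [502.72298937  -2.74328612 217.94753815] [-0.51  0.09 -0.9  -2.48 -0.72  1.2 ]
{'fx': 289.1131, 'fy': 289.1131, 'cx': 281.34, 'cy': 213.5816, 'R': [[0.0573, 0.9984, -0.0009], [0.0596, -0.0026, 0.9982], [0.9966, -0.0573, -0.0596]], 't': [-27.1197, -215.6868, -340.9287]}
[([-17.7, 0.3, 49.8], [0.1, -0.0, 0.1]), ([-18.0, 7.1, 49.7], [0.1, -0.0, 0.1]), ([-17.7, 13.9, 49.9], [0.1, -0.0, 0.1]), ([-16.9, 20.6, 50.2], [0.1, -0.0, 0.1]), ([-15.6, 27.3, 50.7], [0.1, -0.0, 0.1]), ([-13.6, 33.8, 51.4], [0.1, -0.0, 0.1]), ([-11.2, 40.1, 52.3], [0.1, -0.0, 0.1]), ([-8.3, 46.1, 53.4], [0.1, -0.0, 0.1]), ([-4.8, 51.8, 54.6], [0.1, -0.0, 0.1])]
[[3.9, 5.4, 1.4], [8.2, 10.4, 3.0], [12.9, 15.0, 4.7], [18.0, 19.2, 6.6], [23.4, 22.8, 8.5], [29.1, 26.0, 10.6], [35.0, 28.6, 12.7], [41.1, 30.6, 14.9], [47.3, 32.1, 17.2], [53.7, 33.0, 19.5], [57.5, 33.2, 20.9], [61.3, 33.2, 22.3]]
```

View pics/w4.png

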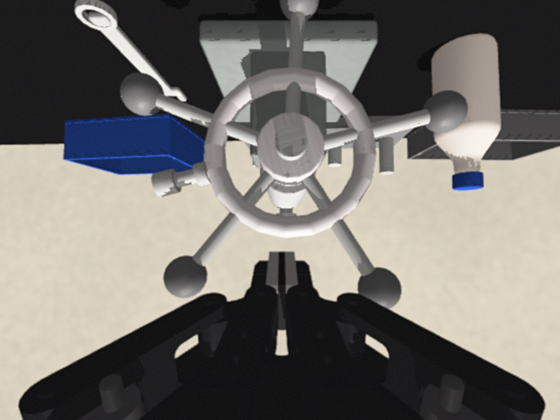

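The fingers at (282,260) sit between the balls at (185,277) and (380,290). The stem is safely at (165,183) on the right side of the press. Now stroke 2, stopping slightly short.

Call:
{"api": "carry_out", "payload": {"grip": [0,0,0,0,0,0,0,0,0,0,0,0], "travel": [[-9,0,25],[-18,0,50],[-18,0,50],[-18,7,50],[-18,14,50],[-17,21,50],[-16,27,51],[-14,34,51],[-11,40,52],[-8,46,53],[-5,52,55],[-5,52,55]], "dr": [[0,0,0],[0,0,0],[0,0,0],[0,0,0],[0,0,0],[0,0,0],[0,0,0],[0,0,0],[0,0,0],[0,0,0],[0,0,0],[0,0,0]]}}

```text
time_s: 10.02
eef_pos: [559.2, 47.8, 203.8]
orientation: [0.573, 0.023, 0.819, -0.016]
wrist_force: [0.9, -0.9, 0.9]
width: 0.4
grip_force: 0.5
```

Call:
{"api": "carry_out", "payload": {"grip": [0,0,0,0,0,0,0,0,0,0,0,0], "travel": [[4,5,1],[8,10,3],[13,15,5],[18,19,7],[23,23,8],[29,26,11],[35,29,13],[41,31,15],[47,32,17],[54,33,19],[58,33,21],[61,33,22]], "dr": [[0,0,0],[0,0,0],[0,0,0],[0,0,0],[0,0,0],[0,0,0],[0,0,0],[0,0,0],[0,0,0],[0,0,0],[0,0,0],[0,0,0]]}}

```text
time_s: 11.02
eef_pos: [562.3, 79.2, 140.3]
orientation: [0.575, 0.024, 0.818, -0.017]
wrist_force: [0.8, -2.0, 2.2]
width: -0.3
grip_force: 1.7
```

Run:
```python
from ik import *
import cv2
s=env.get_state();print(s["time_s"],s["wrist_force"],s["eef_pos"],np.round(s["qpos"],2))
im=cv2.resize(env.read_camera("scene")[165:245,245:345,::-1],None,fx=3,fy=3,interpolation=cv2.INTER_CUBIC)
w=env.read_camera("wrist")[:,:,::-1]
o=np.zeros((600,560,3),np.uint8);o[:420]=w;o[420:600,:300]=im[:180]
cv2.imwrite("pics/w5.png",o)
```

```text
11.0167 [ 0.80786945 -1.97294101  2.2108514 ] [562.26674915  79.23415873 140.25095349] [-0.22  0.49 -1.02 -2.97 -1.16  1.56]
```

View pics/w5.png

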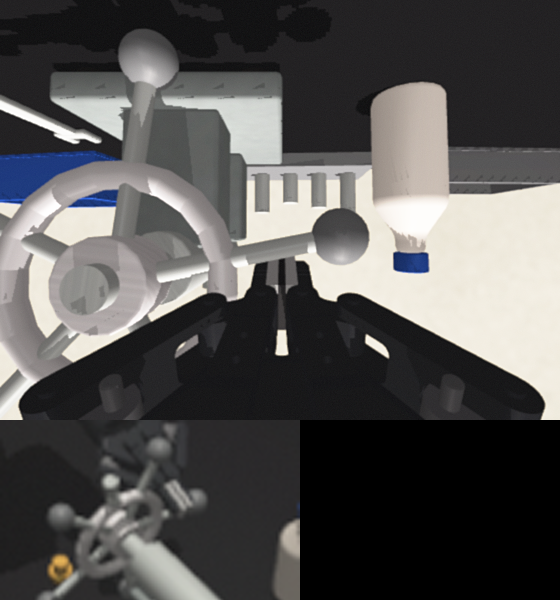

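The ball of the pushed spoke is at (340,237) and the next one at (148,58). In the small scene inset the stem is near the top, at (111,481). I'll measure the angles from these points.

Run:
```python
from ang import *
import cv2
for u in((340,237),(148,58)):print(u,phi("wrist",u))
S3=lambda x,y:np.array((245+(x+.5)/3-.5,165+(y-420+.5)/3-.5))
for u in((160,448),(197,499),(61,517),(111,481)):print(u,phi("scene",S3(*u)))
# same with Hough
g=cv2.cvtColor(env.read_camera("wrist"),cv2.COLOR_RGB2GRAY)
c=cv2.HoughCircles(cv2.medianBlur(g,5),cv2.HOUGH_GRADIENT,1,40,param1=120,param2=25,minRadius=22,maxRadius=40)
for k in c[0]:print(k,phi("wrist",k[:2]))
print(rel(wh(72,84,7),Rt(YAW,np.radians(20))*Ro.from_euler('z',180,degrees=True)))
```

```text
(340, 237) (100.9, 109.0)
(148, 58) (174.0, 110.9)
(160, 448) (27.8, 111.5)
(197, 499) (100.0, 111.3)
(61, 517) (-45.0, 109.2)
(111, 481) (-8.1, 90.5)
[339.5 236.5  28.9] (101.0, 108.9)
[ 82.5 288.5  25.7] (-76.3, 17.4)
[144.5  60.5  30.8] (174.9, 109.5)
([-24.5, 2.0, -9.8], [0.1, 0.1, 0.1])
```

The stem is about 7.5° short of vertical, so I'll push the spoke about 10 mm further along the arc.

Call:
{"api": "carry_out", "payload": {"grip": [0,0,0,0,0,0], "travel": [[2.5,0,1],[5,0,2],[7.5,0,3],[9.5,-1,3.5],[9.5,-1,3.5],[9.5,-1,3.5]], "dr": [[0,0,0],[0,0,0],[0,0,0],[0,0,0],[0,0,0],[0,0,0]]}}

```text
time_s: 11.67
eef_pos: [561.1, 78.2, 128.7]
orientation: [0.573, 0.024, 0.819, -0.017]
wrist_force: [1.4, 1.5, 1.0]
width: -0.0
grip_force: 1.0
```

```bash
cat > look.py <<'E'
from ang import *
import cv2
s=env.get_state();print(s["wrist_force"],s["eef_pos"])
for n,k,r in(("wrist",1,(18,42)),("scene",6,(18,34))):
    g=cv2.cvtColor(env.read_camera(n),cv2.COLOR_RGB2GRAY); ox=oy=0
    if n=="scene": ox,oy=245,165;g=cv2.resize(g[165:245,245:345],None,fx=6,fy=6,interpolation=cv2.INTER_CUBIC)
    for c in cv2.HoughCircles(cv2.medianBlur(g,5),cv2.HOUGH_GRADIENT,1,40,param1=60,param2=18,minRadius=r[0],maxRadius=r[1])[0]:
        a=phi(n,(ox+(c[0]+.5)/k-.5,oy+(c[1]+.5)/k-.5))
        if 103<a[1]<117: print(n,c,a,"stem",round((a[0]+36)%72-36+ (36 if (a[0]+36)%72<36 else -36),1))
E
python3 look.py
python3 - <<'E'
from ik import *
q=np.array(env.get_state()["qpos"])
for P,pt in((wh(72,84,7),20),(wh(72,84,-20),26),(wh(70,84,-50),32),(wh(45,95,-60),28),(wh(20,130,-75),25)):
    q,e=ik(P,Rr(pt,180),q);print(q.round(2),e.round(3),rel(P,Rr(pt,180)))
E
```

```text
[1.43795374 1.48034533 0.9766879 ] [561.11077238  78.21719692 128.74500196]
wrist [111.5  87.5  37.8] (-175.7, 106.6) stem 4.3
wrist [332.5 223.5  26.3] (110.4, 109.2) stem 2.4
wrist [334.5 271.5  26.8] (98.1, 104.1) stem -9.9
scene [143.5 164.5  25.2] (-34.9, 110.8) stem 1.1
[-0.22  0.4  -1.   -2.97 -1.05  1.54] 0.0 ([-34.8, 3.3, -13.1], [0.1, -0.1, 0.0])
[-0.23  0.29 -1.   -2.94 -0.84  1.51] 0.0 ([-25.5, 3.3, -38.5], [0.1, 5.9, 0.0])
[-0.23  0.16 -0.97 -2.88 -0.59  1.44] 0.0 ([-17.8, 2.4, -67.6], [0.1, 11.9, 0.0])
[-0.27  0.05 -0.94 -2.76 -0.52  1.34] 0.0 ([-50.5, -9.4, -90.2], [0.1, 7.9, 0.0])
[-0.25 -0.14 -0.78 -2.4  -0.26  0.92] 0.0 ([-97.0, -32.1, -123.2], [0.1, 4.9, 0.0])
```

The stem reads about +1 to +2°, within the 6° tolerance. Now I'll withdraw the hand.

Call:
{"api": "carry_out", "payload": {"grip": [0,0,0,0,0,0,0,0,0], "travel": [[-17,1,-6],[-35,3,-13],[-26,3,-38],[-18,2,-67],[-34,-3,-79],[-50,-9,-90],[-74,-20,-106],[-97,-32,-123],[-97,-32,-123]], "dr": [[0,0,0],[0,0,0],[0,6,0],[0,12,0],[0,10,0],[0,8,0],[0,6.5,0],[0,5,0],[0,5,0]]}}

```text
time_s: 12.52
eef_pos: [476.1, 49.7, 265.8]
orientation: [0.54, 0.024, 0.841, -0.018]
wrist_force: [1.2, 1.5, 0.8]
width: 0.2
grip_force: 0.0
```

```bash
python3 look.py
```

```text
[1.20673445 1.50008128 0.75330968] [476.0798895   49.71942137 265.750219  ]
wrist [107.5  76.5  22.2] (-107.5, 107.8) stem 0.5
wrist [349.5  73.5  18.6] (109.6, 107.4) stem 1.6
wrist [309.5  218.5   18.35] (37.1, 109.7) stem 1.1
wrist [146.5  223.5   18.35] (-33.8, 110.6) stem 2.2
scene [143.5 160.5  21.8] (-34.0, 113.2) stem 2.0
scene [ 83.5 349.5  21.3] (-104.5, 111.8) stem 3.5
```

Call:
{"api": "carry_out", "payload": {"grip": [0,0,0,0], "travel": [[0,0,-15],[0,0,-15],[0,0,-15],[0,0,-15]], "dr": [[0,0,0],[0,0,0],[0,0,0],[0,0,0]]}}

```text
time_s: 12.95
eef_pos: [463.0, 52.3, 266.9]
orientation: [0.536, 0.025, 0.844, -0.016]
wrist_force: [0.7, 0.2, -0.6]
width: -0.1
grip_force: 0.0
```

```bash
python3 -c "
from bench import env
print(env.get_state()['wrist_force']);print(env.close_job())"
```

```text
[ 0.70964944  0.15641955 -0.57020105]
the job is handed in; nothing more can be done
None
```

The job is handed in: the bleed stem measures about 1.5° from vertical (limit 6°) and the hand is clear of the wheel after about 13 s; the hand-in returned no verdict, and I did not re-measure the press or the bystanders.

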